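# Sort the morning's samples on a veterinary practice lab bench

### The arm

A 6-joint arm with a two-finger parallel gripper is mounted at the origin on the work surface. World frame = base frame: x ahead of the robot, y to its left, z up, the work surface at z = 0. Lengths are in m, angles in rad, forces in N, time in s.
With the tool pointing down it reaches from about 0.3 to 0.85 m from the base axis. Payload 4.2 kg.
Tool frame: the origin (TCP) lies at the very end of the fingers, on their centre line; the grasp point (between the pads) lies 19 mm behind it (ctrl.tcp_to_grasp is the distance from the TCP to the grasp point, in m); z points along the fingers, y is the line along which they close (so a half turn about z gives the same grasp; the last joint's range is limited). The gripper opens to 91 mm and grips with 3 to 60 N. Pads are 32 mm wide; open, the fingers measure 118 mm over their backs; the gripper's body (76 mm by 178 mm) begins 60 mm behind the grasp point.
Start: joints at [1.315, 0.32, 1.565, -0, 1.257, -0.02], TCP at [0.134, 0.559, 0.214] pointing down, gripper open.
Joint ranges: [-3.11, 3.11], [-0.84, 2.01], [0.21, 2.61], [-1.34, 4.49], [0.05, 2.63], [-2.56, 2.56]. Speed limits (rad/s): [2.57, 2.57, 3.14, 3.14, 3.14, 3.14].

### API

Orientations are given as a rotation vector (axis times angle).
In Python, from rig import ctrl gives the robot as it stands.
- The arm moves only by the tool jog_arm, never from a script. Its argument "motion" is a list of rows, each a list of 6 numbers: the shift along the tool's x, y, z each as a share of 0.03 m, from -1 to 1, then the turn, a rotation vector about the tool's x, y, z each as a share of 5 degrees, from -1 to 1. A call has 1 to 12 rows; each row shifts and turns the commanded pose from where the row before left it, along the tool's axes as they then stand; what a row does not reach is not made up. A row lasts 1/12 s, in which the tool goes at most 41.7 mm and 7.16 degrees, less where a joint would pass 70% of its speed; a pose out of reach is approached as far as the arm can. A call with a number of a shift or a turn outside -1 to 1 is refused whole. A call with a gripper value outside its range is refused whole. "fingers" is the finger opening in mm, from 0 to 91.2, set as the call begins (left out, the last holds). The fingers move at their own pace and stop on an object; the grip force is fixed at half the most. Time passes only in rows, so rows that do not move let the fingers close. It gives the time, the measured TCP pose, the force, the opening and the grip force at its end, in the units of the state.
- ctrl.state(): the state, without advancing time (a new reading comes with each control period).
- ctrl.read_camera(name): name is "side" or "top"; returns (picture, depth): 480x640x3 uint8, red, green, blue; 480x640 float32, m along the optical axis (not along the pixel's ray), 0 where there is no reading.
- ctrl.camera_model(name): a dict with "fx", "fy", "cx", "cy" (pixels), "k1" (the pictures are not rectified: a ray, as slopes to the right and down, at radius r is drawn at 1 + k1 r^2 times it, then the intrinsics apply), "cam_to_world" (4x4, takes a point from camera to world coordinates). Camera axes: x right, y down, z forward; pixel columns grow to the right and rows downward; lengths in m; the calibration is good to about 2 mm. A picture is of the moment at which its call begins. camera_model takes no time and is no camera call.
- ctrl.hand_in(): hands the job in; it is judged then, once.
The state is a dict: "time_s": time; "joint_positions": joint angles; "joint_vel": joint speeds; "joint_torque": joint torques, N m; "ee_pos": TCP position; "ee_rot": TCP orientation; "wrist_force": force on the tool from outside, world axes, zero at the start; "moment": the same for the moment, N m; "finger_gap": finger opening in m; "gripper_force": force on a finger pad.
Only numpy, scipy, OpenCV 4.12 (cv2) and the standard library are available. Lean on these libraries where they do the work, as an engineer would, in place of code of your own. Each camera call takes 0.05 s, during which the arm holds its last target. There are 200 camera calls.

### The job

Sort the things left on the bench after the morning's sampling: stand the two loose universal containers upright in the two free cells of the white rack, one in each; lay the two slide mailers flat on the floor of the steel tray, label up and not one on the other; and drop the used syringe into the yellow sharps bin. Keep the sample containers upright all the way, and leave the container already in the rack's middle cell and the amber oil bottle standing where they are.

Things in the scene. Friction and masses are not known exactly. Their poses are not given: they have to be found in the camera images.
- universal_a: closed 30 ml universal sample container, frosted cylinder 28 mm diameter and 77 mm tall with a paper label, under a white screw cap 31 mm diameter and 18 mm tall (95 mm in all), 35 g or so; origin at the centre of its base, z up. It starts standing loose on the bench; alike with universal_b, and either may go in either free cell
- universal_b: closed 30 ml universal sample container, frosted cylinder 28 mm diameter and 77 mm tall with a paper label, under a white screw cap 31 mm diameter and 18 mm tall (95 mm in all), 35 g or so; origin at the centre of its base, z up. It starts standing loose on the bench; alike with universal_a, and either may go in either free cell
- universal_racked: closed 30 ml universal sample container, frosted cylinder 28 mm diameter and 77 mm tall with a paper label, under a white screw cap 31 mm diameter and 18 mm tall (95 mm in all), 35 g or so; origin at the centre of its base, z up. It already stands in the middle cell of the rack, loosely, and stays there
- mailer_a: flat closed white plastic slide mailer lying on the bench, oblong box 84 mm (its x) by 36 mm (its y) by 20 mm tall with a small paper label on top and a clasp tab reaching 3 mm past each end, 45 g or so; origin at the centre of its underside, z up, x along its length
- mailer_b: flat closed white plastic slide mailer lying on the bench, oblong box 84 mm (its x) by 36 mm (its y) by 20 mm tall with a small paper label on top and a clasp tab reaching 3 mm past each end, 45 g or so; origin at the centre of its underside, z up, x along its length; alike with mailer_a
- syringe: used 5 ml syringe, needle sheathed, 15 g, lying along its own x: frosted barrel 13.6 mm diameter, x = -35 to +31 mm, black piston ring; finger flange 24 mm wide at x = -36 (stops rolling); white plunger and thumb disc back to x = -57; slim needle sheath 7.6 mm diameter to x = +57; origin under the barrel at bench height, z up; grip across the barrel at the origin
- oil_bottle: small amber glass dropper bottle with a black cap and a paper label, 34 mm diameter and 68 mm tall, standing among the loose things; not to be moved; origin at the centre of its base, z up
- rack: white plastic rack fixed to the bench, 50 mm (x) by 144 mm (y) by 42 mm tall, one row along its y of three open-topped square cells, 44 mm inside, centred at y = -47, 0 and +47 mm; cell floor 3 mm above the bench, walls 3 mm thick; the middle cell is taken, the two end cells are free; origin at the centre of its underside, z up
- tray: shallow open stainless-steel instrument tray fixed to the bench, 126 mm (x) by 176 mm (y) outside its walls, with a flat flange 7 mm wide round the rim, 22 mm tall, walls and floor 3 mm thick; the two mailers fit side by side along its y, each with its length along the tray's x; origin at the centre of its underside, z up
- sharps_bin: open round yellow plastic sharps bin fixed to the bench, tapered, 132 mm outside diameter at the foot, 160 mm at the rim and 120 mm tall, mouth 152 mm inside, floor 4 mm thick, a pale label with a black diamond on one side and its orange closing cap hanging open on the other; origin at the centre of its underside, z up

How it is judged:
By the outcome, as a careful person would: the job done as asked, in the order asked, and still so for the second after the job is handed in, with the robot touching nothing.
It also fails if it takes over 104 s, if anything falls off the work surface, if the arm or the gripper's body presses on something with over 40 N, if the wrist force passes 120 N, or if a joint passes its speed limit or range.

## Working session

There is one attempt and no reset: what is moved stays moved. The work goes in short steps, Python scripts to look and compute and a tool call to move; the robot and the scene stay as the last step left them, time stands still between calls to the robot, and variables do not carry over. Pictures are saved under pics/ and viewed, at most 14 in all, crops included, and the job is handed in when it is done.

Besides the shell and the picture viewer there is one more tool, called by a JSON object that holds its "op" and its "data", one argument or row to a line. jog_arm: Moves the arm, as the interface text tells. Its arguments: {"type":"object","properties":{"motion":{"type":"array","items":{"type":"array","items":{"type":"number","minimum":-1,"maximum":1}}},"fingers":{"type":"number"}},"required":["motion"]}

```bash
mkdir -p pics; ls
python3 - <<'E'
from rig import ctrl
import cv2,numpy as np
for n in("top","side"):
    p,d=ctrl.read_camera(n); cv2.imwrite(f"pics/{n}0.png",p[:,:,::-1]); np.save(n+"_d.npy",d); np.save(n+"_p.npy",p)
    m=ctrl.camera_model(n); print(n,{k:(np.round(v,3)) for k,v in m.items()})
print(ctrl.state())
E
```

```text
pics
top {'fx': np.float64(472.519), 'fy': np.float64(472.519), 'cx': np.float64(318.247), 'cy': np.float64(238.38), 'k1': np.float64(0.041), 'cam_to_world': array([[-0.001, -0.997,  0.074,  0.431],
       [-0.999,  0.004,  0.036, -0.014],
       [-0.036, -0.074, -0.997,  0.955],
       [ 0.   ,  0.   ,  0.   ,  1.   ]])}
side {'fx': np.float64(553.689), 'fy': np.float64(553.689), 'cx': np.float64(318.609), 'cy': np.float64(237.39), 'k1': np.float64(-0.165), 'cam_to_world': array([[ 0.941, -0.177,  0.289,  0.215],
       [-0.339, -0.496,  0.8  , -0.832],
       [ 0.002, -0.85 , -0.527,  0.595],
       [ 0.   ,  0.   ,  0.   ,  1.   ]])}
{'time_s': 0.1, 'joint_positions': array([ 1.31499335e+00,  3.20191510e-01,  1.56555144e+00, -3.51195683e-05,
        1.25738984e+00, -2.00175910e-02]), 'joint_vel': array([ 0.00228339, -0.00138971, -0.00218471,  0.00180223,  0.00012453,
        0.00073932]), 'joint_torque': array([ 1.54550169e-03, -4.13332415e+01, -2.32509130e+01,  7.28363357e-02,
        4.21650661e-02, -6.94474784e-05]), 'ee_pos': array([0.13422969, 0.55864908, 0.21322747]), 'ee_rot': array([-3.69475419e-01, -3.11960961e+00,  2.40334774e-03]), 'wrist_force': array([0.66767166, 0.1916377 , 0.62386722]), 'moment': array([ 0.02552532, -0.04236492, -0.03184956]), 'gripper_force': 0.0, 'finger_gap': 0.0913313674749209}
```

View pics/top0.png

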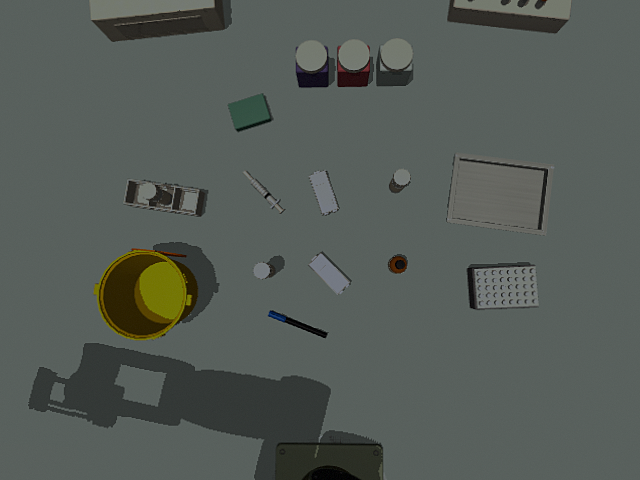

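View pics/side0.png

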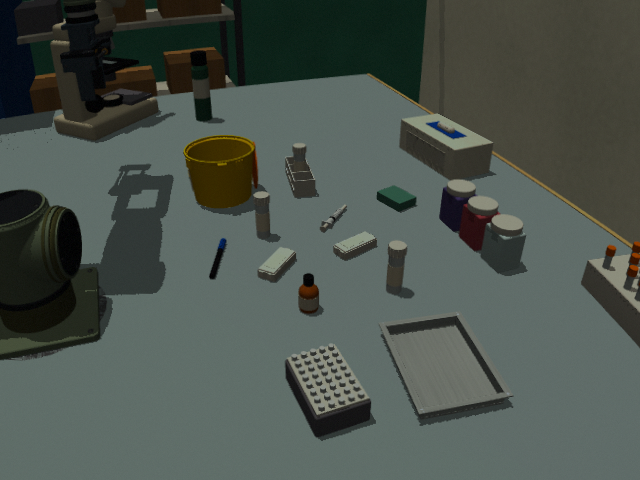

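The top view shows the rack at (165,197) with its container in the middle cell, and the bin at (145,295). The tray is at (500,195), the universals at (401,178) and (262,270), and the mailers at (323,192) and (330,272). The syringe is at (263,191) and the oil bottle at (398,264). I'll enlarge.

Run:
```python
import cv2,numpy as np
p=cv2.convertScaleAbs(np.load("top_p.npy")[:,:,::-1],alpha=1.6)
for n,(x,y,w,h,s) in {"c1":(225,155,200,150,4),"c2":(85,165,130,80,6),"c3":(440,145,120,95,6)}.items():
    cv2.imwrite(f"pics/{n}.png",cv2.resize(p[y:y+h,x:x+w],None,fx=s,fy=s,interpolation=cv2.INTER_CUBIC))
```

```text
(no output)
```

View pics/c1.png

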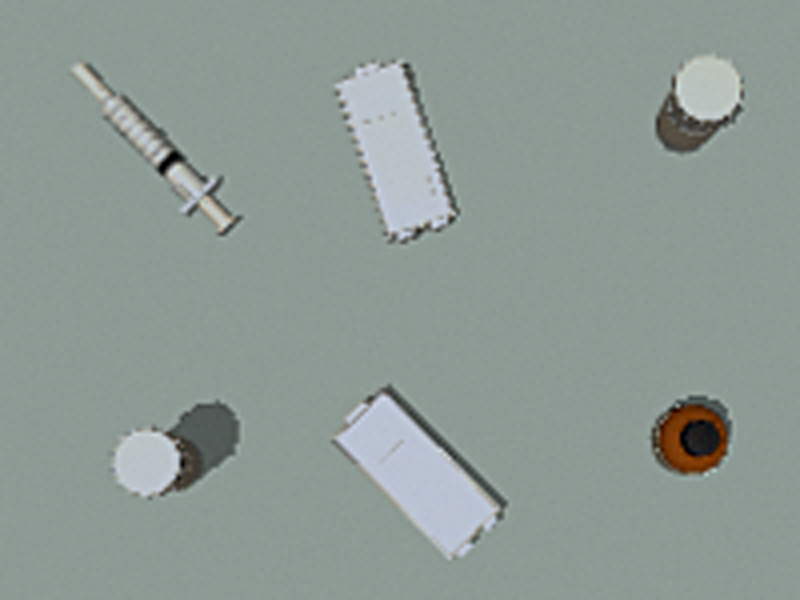

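View pics/c2.png

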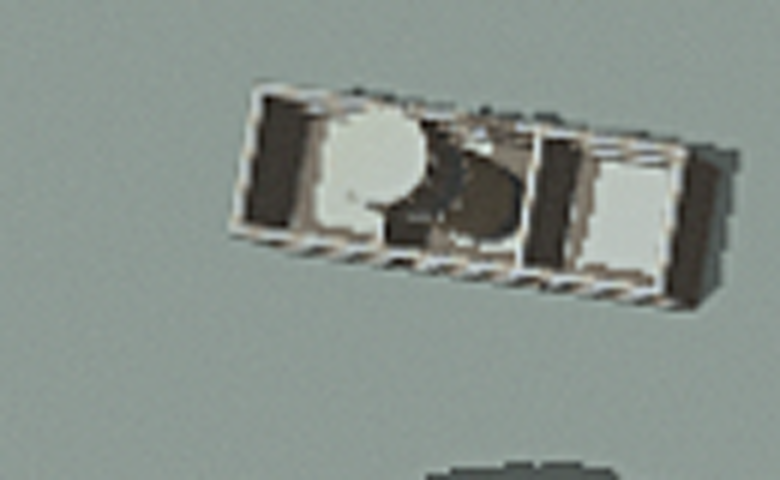

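View pics/c3.png

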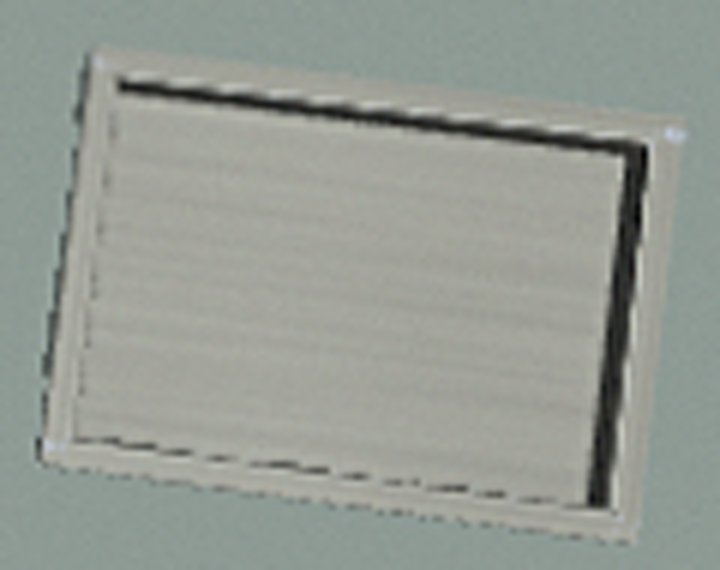

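The enlarged crops give me the syringe tip, flange and disc, the mailer corners, the cap centres, and the rack and tray rim corners. I'll convert them to world positions.

```bash
cat > h.py <<'E'
import numpy as np, cv2, json
from rig import ctrl
from scipy.spatial.transform import Rotation as R
def px2w(uv,z,cam="top"):
    m=ctrl.camera_model(cam); T=m["cam_to_world"]
    d=(np.array(uv,float)-[m["cx"],m["cy"]])/[m["fx"],m["fy"]]
    s=d.copy()
    for _ in range(20): s=d/(1+m["k1"]*(s@s))
    r=T[:3,:3]@[s[0],s[1],1]; return T[:3,3]+r*(z-T[2,3])/r[2]
def crop(x0,y0,s): return lambda u,v,z: px2w([x0+(u+.5)/s-.5,y0+(v+.5)/s-.5],z)
def plan(xyz,yaw=None,n=12):
    """n equal rows to TCP xyz, tool y along yaw (mod pi), pointing down"""
    st=ctrl.state(); R0=R.from_rotvec(st["ee_rot"]); y=R0.as_matrix()[:,1]; y0=np.arctan2(y[1],y[0])
    if yaw is None: yaw=y0
    j1=np.arctan2(xyz[1],xyz[0])
    c=[y0+((yaw-y0+np.pi/2)%np.pi)-np.pi/2+k*np.pi for k in(-1,0,1)]
    j6=[(j1-a+np.pi)%(2*np.pi)-np.pi for a in c]
    k=min(range(3),key=lambda i:abs(c[i]-y0)+(9 if abs(j6[i])>2.2 else 0))
    w=c[k]; Yt=np.array([np.cos(w),np.sin(w),0]);Z=np.array([0,0,-1.])
    Rt=R.from_matrix(np.c_[np.cross(Yt,Z),Yt,Z])
    rv=(R0.inv()*Rt).as_rotvec()
    A=sum((R0*R.from_rotvec(rv*i/n)).as_matrix() for i in range(n))
    s=np.linalg.solve(A,np.array(xyz)-st["ee_pos"])
    row=np.r_[s/.03,rv/np.radians(5)/n]
    print("t %.1f pos %s n=%d j6->%.2f dyaw %.0f row %s"%(st["time_s"],np.round(st["ee_pos"],4),n,j6[k],np.degrees(w-y0),np.round(row,3).tolist()), "TOO BIG" if abs(row).max()>1 else "")
E
python3 - <<'E'
from h import *
np.set_printoptions(precision=4,suppress=True)
c1=crop(225,155,4);c2=crop(85,165,6);c3=crop(440,145,6)
t=c1(76,66,.007);e=c1(230,224,.007);f=c1(200,195,.007);a=t-e
print("syr",t,e,f,"len",np.linalg.norm(a),"org",(t+e)/2,"ang",np.degrees(np.arctan2(a[1],a[0])))
for n,q in {"m1":[(337,85),(408,62),(457,214),(393,238)],"m2":[(336,437),(388,390),(503,508),(452,556)]}.items():
    P=np.array([c1(*k,.02) for k in q]); rc=cv2.minAreaRect((P[:,:2]*1000).astype('f4')); 
    d=(P[0]+P[1]-P[2]-P[3])/2; print(n,P.mean(0),"len",np.linalg.norm(d),"wid",np.linalg.norm(P[0]-P[1]),np.linalg.norm(P[2]-P[3]),"ang",np.degrees(np.arctan2(d[1],d[0])))
print("uA",c1(708,89,.095),"uB",c1(148,462,.095),"oil",c1(700,438,.068),"ur",c2(373,155,.098))
for n,c,q,z in(("rack",c2,[(255,83),(690,148),(663,295),(232,235)],.042),("tray",c3,[(97,52),(683,122),(630,543),(40,460)],.022)):
    P=np.array([c(*k,z) for k in q]);d=(P[0]+P[3]-P[1]-P[2])/2
    print(n,P.mean(0),"len",np.linalg.norm(d),"wid",np.linalg.norm(P[0]-P[3]),"ang(y)",np.degrees(np.arctan2(d[1],d[0])))
print("bin",px2w((143,295),.12))
# depth-based check: cap centroids
d=np.load("top_d.npy");m=ctrl.camera_model("top")
vv,uu=np.mgrid[0:480,0:640]
pu=cv2.undistortPoints(np.stack([uu,vv],-1).reshape(-1,1,2).astype('f8'),np.array([[m["fx"],0,m["cx"]],[0,m["fy"],m["cy"]],[0,0,1]]),np.array([m["k1"],0,0,0])).reshape(480,640,2)
W=np.concatenate([pu,np.ones((480,640,1))],-1)*d[...,None]; W=W@m["cam_to_world"][:3,:3].T+m["cam_to_world"][:3,3]; np.save("W.npy",W)
for n,(u,v) in {"uA":(401,177),"uB":(262,270),"ur":(147,191)}.items():
    S=W[v-14:v+14,u-14:u+14]; k=(S[...,2]>.088)&(S[...,2]<.105); print(n,S[k].mean(0),k.sum(),(S[k].max(0)+S[k].min(0))/2)
S=W[240:350,85:205];k=(S[...,2]>.112)&(S[...,2]<.13);print("bin",np.array(cv2.minEnclosingCircle((S[k][:,:2]*1000).astype('f4'))[0]),k.sum())
E
```

```text
syr [0.6396 0.1725 0.007 ] [0.5579 0.0933 0.007 ] [0.5728 0.1086 0.007 ] len 0.11376727579132921 org [0.5987 0.1329 0.007 ] ang 44.10667767345107
m1 [0.5931 0.0074 0.02  ] len 0.08141260579015225 wid 0.037397877043420374 0.03403438923833776 ang 18.681269223264252
m2 [ 0.4321 -0.0025  0.02  ] len 0.08141583793220714 wid 0.034686109008704294 0.034406521432937764 ang 44.21696757341034
uA [ 0.6068 -0.1358  0.095 ] uB [0.4369 0.1204 0.095 ] oil [ 0.4479 -0.1337  0.068 ] ur [0.5845 0.3339 0.098 ]
rack [0.5828 0.3277 0.042 ] len 0.14442411005304437 wid 0.05071381057144119 ang(y) 81.49991743227557
tray [ 0.5867 -0.3355  0.022 ] len 0.18816777276841826 wid 0.13673370758828474 ang(y) 81.72500235764649
bin [0.3934 0.3267 0.12  ]
uA [ 0.6062 -0.1355  0.0953] 231 [ 0.6068 -0.1356  0.0942]
uB [0.4369 0.1201 0.0952] 233 [0.4363 0.1208 0.0938]
ur [0.5833 0.3297 0.0975] 245 [0.5837 0.3313 0.0955]
bin [399.4028 329.0003] 1445
```

```bash
python3 -c "
from h import *
plan((.4366,.1204,.17),np.radians(-8.5),20)"
```

```text
t 0.1 pos [0.1342 0.5586 0.2132] n=20 j6->0.42 dyaw -85 row [-0.974, -0.026, 0.072, -0.001, 0.001, 0.85]
```

{"op": "jog_arm", "data": {
  "motion": [
    [-0.974,-0.026,0.072,-0.001,0.001,0.85],
    [-0.974,-0.026,0.072,-0.001,0.001,0.85],
    [-0.974,-0.026,0.072,-0.001,0.001,0.85],
    [-0.974,-0.026,0.072,-0.001,0.001,0.85],
    [-0.974,-0.026,0.072,-0.001,0.001,0.85],
    [-0.974,-0.026,0.072,-0.001,0.001,0.85],
    [-0.974,-0.026,0.072,-0.001,0.001,0.85],
    [-0.974,-0.026,0.072,-0.001,0.001,0.85],
    [-0.974,-0.026,0.072,-0.001,0.001,0.85],
    [-0.974,-0.026,0.072,-0.001,0.001,0.85]
  ]
}}

```text
time_s: 0.93
ee_pos: [0.3717, 0.3975, 0.1916]
ee_rot: [-1.48, -2.77, -0.001]
wrist_force: [0.9, -0.1, 0.5]
finger_gap: 0.0911
gripper_force: 0.0
```

{"op": "jog_arm", "data": {
  "motion": [
    [-0.974,-0.026,0.072,-0.001,0.001,0.85],
    [-0.974,-0.026,0.072,-0.001,0.001,0.85],
    [-0.974,-0.026,0.072,-0.001,0.001,0.85],
    [-0.974,-0.026,0.072,-0.001,0.001,0.85],
    [-0.974,-0.026,0.072,-0.001,0.001,0.85],
    [-0.974,-0.026,0.072,-0.001,0.001,0.85],
    [-0.974,-0.026,0.072,-0.001,0.001,0.85],
    [-0.974,-0.026,0.072,-0.001,0.001,0.85],
    [-0.974,-0.026,0.072,-0.001,0.001,0.85],
    [-0.974,-0.026,0.072,-0.001,0.001,0.85],
    [0,0,0,0,0,0],
    [0,0,0,0,0,0]
  ]
}}

```text
time_s: 1.93
ee_pos: [0.4363, 0.1197, 0.1699]
ee_rot: [-2.381, -2.047, -0.002]
wrist_force: [-0.1, 0.4, -0.9]
finger_gap: 0.0912
gripper_force: 0.0
```

```bash
python3 -c "
from h import *
print(ctrl.state()['joint_vel'].round(3))
plan((.4366,.1204,.065),np.radians(-8.5),6)"
```

```text
[ 0.038  0.01  -0.026  0.009 -0.005 -0.001]
t 1.9 pos [0.4363 0.1197 0.1699] n=6 j6->0.42 dyaw 0 row [0.003, 0.001, 0.583, -0.001, -0.005, -0.004]
```

{"op": "jog_arm", "data": {
  "motion": [
    [0,0,0.6,0,0,0],
    [0,0,0.6,0,0,0],
    [0,0,0.6,0,0,0],
    [0,0,0.6,0,0,0],
    [0,0,0.6,0,0,0],
    [0,0,0.5,0,0,0],
    [0,0,0,0,0,0]
  ]
}}

```text
time_s: 2.52
ee_pos: [0.4348, 0.1217, 0.0626]
ee_rot: [-2.375, -2.05, 0.005]
wrist_force: [-0.4, -0.7, 0.5]
finger_gap: 0.0912
gripper_force: 0.0
```

{"op": "jog_arm", "data": {
  "motion": [
    [0,0,0,0,0,0],
    [0,0,0,0,0,0],
    [0,0,0,0,0,0],
    [0,0,0,0,0,0],
    [0,0,0,0,0,0],
    [0,0,0,0,0,0],
    [0,0,0,0,0,0],
    [0,0,0,0,0,0],
    [0,0,0,0,0,0],
    [0,0,0,0,0,0]
  ],
  "fingers": 0
}}

```text
time_s: 3.35
ee_pos: [0.4367, 0.1209, 0.0652]
ee_rot: [-2.379, -2.049, -0.003]
wrist_force: [-0.1, -0.3, 0.2]
finger_gap: 0.0301
gripper_force: 30.0
```

```bash
python3 -c "
from h import *
plan((.4366,.1204,.21),np.radians(-8.5),6)"
```

```text
t 3.4 pos [0.4367 0.1209 0.0652] n=6 j6->0.42 dyaw 0 row [-0.002, -0.0, -0.805, 0.0, -0.005, -0.0]
```

{"op": "jog_arm", "data": {
  "motion": [
    [0,0,-0.4,0,0,0],
    [0,0,-0.8,0,0,0],
    [0,0,-0.8,0,0,0],
    [0,0,-0.8,0,0,0],
    [0,0,-0.8,0,0,0],
    [0,0,-0.8,0,0,0],
    [0,0,-0.4,0,0,0],
    [0,0,0,0,0,0]
  ]
}}

```text
time_s: 4.02
ee_pos: [0.4383, 0.121, 0.2119]
ee_rot: [2.379, 2.05, 0.012]
wrist_force: [1.1, -0.1, -0.3]
finger_gap: 0.0303
gripper_force: 30.0
```

{"op": "jog_arm", "data": {
  "motion": [
    [0.4,0.15,0,0,0,0],
    [0.75,0.32,0,0,0,0],
    [0.75,0.32,0,0,0,0],
    [0.75,0.32,0,0,0,0],
    [0.8,0.32,0,0,0,0],
    [0.8,0.32,0,0,0,0],
    [0.8,0.32,0,0,0,0],
    [0.8,0.32,0,0,0,0],
    [0.8,0.32,0,0,0,0],
    [0.8,0.32,0,0,0,0],
    [0.8,0.32,0,0,0,0],
    [0.4,0.3,0,0,0,0]
  ]
}}

```text
time_s: 5.02
ee_pos: [0.5832, 0.3644, 0.2064]
ee_rot: [-2.376, -2.05, 0.001]
wrist_force: [1.4, -0.6, -0.1]
finger_gap: 0.0301
gripper_force: 30.0
```

{"op": "jog_arm", "data": {
  "motion": [
    [0.3,0.2,0,0,0,0],
    [0,0,0,0,0,0],
    [0,0,0,0,0,0]
  ]
}}

```text
time_s: 5.27
ee_pos: [0.5899, 0.3695, 0.207]
ee_rot: [-2.378, -2.05, 0.004]
wrist_force: [0.0, -0.2, -0.2]
finger_gap: 0.0301
gripper_force: 30.0
```

```bash
python3 -c "
from h import *
plan((.5898,.3742,.069),np.radians(-8.5),8)
p,d=ctrl.read_camera('top'); cv2.imwrite('pics/g1.png',cv2.resize(p[140:260,80:280,::-1],None,fx=3,fy=3))"
```

```text
t 5.3 pos [0.5899 0.3695 0.207 ] n=8 j6->0.71 dyaw -0 row [0.019, -0.002, 0.575, -0.005, 0.0, 0.001]
```

View pics/g1.png

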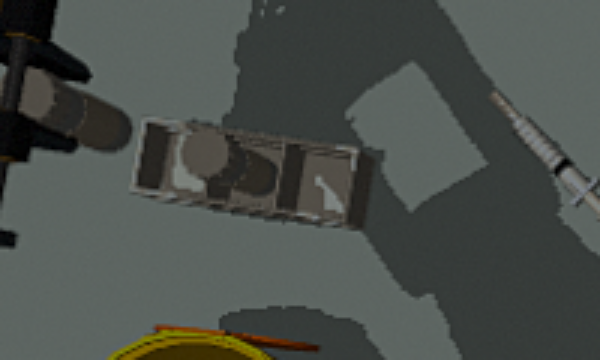

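The container is held upright, with its base near crop pixel (108,128). The rack's far cell is at (160,155). The offset is perspective. Next I descend.

{"op": "jog_arm", "data": {
  "motion": [
    [0.15,0,0.5,0,0,0],
    [0,0,0.6,0,0,0],
    [0,0,0.6,0,0,0],
    [0,0,0.6,0,0,0],
    [0,0,0.6,0,0,0],
    [0,0,0.6,0,0,0],
    [0,0,0.4,0,0,0],
    [0,0,0.3,0,0,0],
    [0,0,0.2,0,0,0],
    [0,0,0.1,0,0,0],
    [0,0,0,0,0,0],
    [0,0,0,0,0,0]
  ]
}}

```text
time_s: 6.32
ee_pos: [0.5917, 0.374, 0.0755]
ee_rot: [-2.379, -2.05, -0.005]
wrist_force: [0.2, 0.3, 0.3]
finger_gap: 0.0302
gripper_force: 30.0
```

{"op": "jog_arm", "data": {
  "motion": [
    [0,-0.05,0.1,0,0,0],
    [0,0,0.1,0,0,0],
    [0,0,0,0,0,0],
    [0,0,0,0,0,0]
  ]
}}

```text
time_s: 6.65
ee_pos: [0.5897, 0.374, 0.0687]
ee_rot: [-2.379, -2.05, -0.002]
wrist_force: [-0.4, -0.7, -1.0]
finger_gap: 0.03
gripper_force: 30.0
```

{"op": "jog_arm", "data": {
  "motion": [
    [0,0,0,0,0,0],
    [0,0,0,0,0,0],
    [0,0,0,0,0,0],
    [0,0,0,0,0,0],
    [0,0,-0.3,0,0,0],
    [0,0,-0.6,0,0,0],
    [0,0,-0.9,0,0,0],
    [0,0,-0.9,0,0,0],
    [0,0,-0.9,0,0,0],
    [0,0,-0.9,0,0,0],
    [0,0,0,0,0,0],
    [0,0,0,0,0,0]
  ],
  "fingers": 60
}}

```text
time_s: 7.65
ee_pos: [0.5906, 0.3743, 0.2067]
ee_rot: [-2.38, -2.05, -0.011]
wrist_force: [-0.7, -0.5, 0.1]
finger_gap: 0.0601
gripper_force: 0.0
```

```bash
python3 -c "
from h import *
plan((.6066,-.1357,.195),np.radians(-8.5),18)"
```

```text
t 7.7 pos [0.5906 0.3743 0.2067] n=18 j6->-0.07 dyaw 0 row [-0.93, 0.169, 0.019, 0.003, -0.004, -0.0]
```

{"op": "jog_arm", "data": {
  "motion": [
    [-0.93,0.169,0.02,0,0,0],
    [-0.93,0.169,0.02,0,0,0],
    [-0.93,0.169,0.02,0,0,0],
    [-0.93,0.169,0.02,0,0,0],
    [-0.93,0.169,0.02,0,0,0],
    [-0.93,0.169,0.02,0,0,0],
    [-0.93,0.169,0.02,0,0,0],
    [-0.93,0.169,0.02,0,0,0],
    [-0.93,0.169,0.02,0,0,0],
    [-0.93,0.169,0.02,0,0,0],
    [-0.93,0.169,0.02,0,0,0],
    [-0.93,0.169,0.02,0,0,0]
  ],
  "fingers": 91
}}

```text
time_s: 8.65
ee_pos: [0.5993, 0.0322, 0.1944]
ee_rot: [-2.378, -2.048, 0.001]
wrist_force: [-0.1, -0.3, -0.3]
finger_gap: 0.0908
gripper_force: 0.0
```

{"op": "jog_arm", "data": {
  "motion": [
    [-0.93,0.169,0.02,0,0,0],
    [-0.93,0.169,0.02,0,0,0],
    [-0.93,0.169,0.02,0,0,0],
    [-0.93,0.169,0.02,0,0,0],
    [-0.93,0.169,0.02,0,0,0],
    [-0.93,0.169,0.02,0,0,0],
    [0,0,0,0,0,0],
    [0,0,0,0,0,0]
  ]
}}

```text
time_s: 9.32
ee_pos: [0.6048, -0.1375, 0.1903]
ee_rot: [-2.38, -2.045, -0.0]
wrist_force: [-0.2, 0.1, -0.3]
finger_gap: 0.0907
gripper_force: 0.0
```

```bash
python3 -c "
from h import *
plan((.6066,-.1357,.065),np.radians(-8.5),8)
p,d=ctrl.read_camera('top'); cv2.imwrite('pics/g2.png',cv2.convertScaleAbs(cv2.resize(p[140:260,80:280,::-1],None,fx=3,fy=3),alpha=1.5))"
```

```text
t 9.3 pos [ 0.6048 -0.1375  0.1903] n=8 j6->-0.07 dyaw 0 row [0.008, 0.007, 0.522, -0.004, -0.004, -0.004]
```

View pics/g2.png

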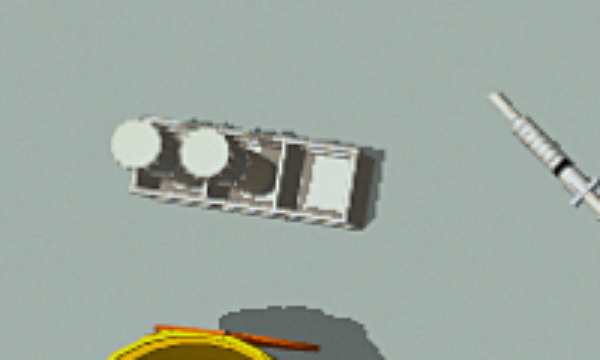

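The first container stands in the far cell, its cap at (136,143) beside the racked one at (205,152). Next is container A.

{"op": "jog_arm", "data": {
  "motion": [
    [0.03,0.03,0.5,0,0,0],
    [0.03,0.03,0.6,0,0,0],
    [0,0,0.6,0,0,0],
    [0,0,0.6,0,0,0],
    [0,0,0.6,0,0,0],
    [0,0,0.6,0,0,0],
    [0,0,0.4,0,0,0],
    [0,0,0.28,0,0,0],
    [0,0,0,0,0,0],
    [0,0,0,0,0,0]
  ]
}}

```text
time_s: 10.2
ee_pos: [0.6078, -0.1338, 0.0663]
ee_rot: [-2.378, -2.05, -0.002]
wrist_force: [-0.3, 0.1, -0.1]
finger_gap: 0.0913
gripper_force: 0.0
```

{"op": "jog_arm", "data": {
  "motion": [
    [0,0,0,0,0,0],
    [0,0,0,0,0,0],
    [0,0,0,0,0,0],
    [0,0,0,0,0,0],
    [0,0,0,0,0,0],
    [0,0,0,0,0,0],
    [0,0,0,0,0,0],
    [0,0,0,0,0,0],
    [0,0,0,0,0,0],
    [0,0,0,0,0,0]
  ],
  "fingers": 0
}}

```text
time_s: 11.03
ee_pos: [0.6078, -0.1346, 0.0664]
ee_rot: [-2.379, -2.049, -0.003]
wrist_force: [-0.6, -0.8, -0.8]
finger_gap: 0.0304
gripper_force: 30.0
```

{"op": "jog_arm", "data": {
  "motion": [
    [0,0,-0.4,0,0,0],
    [0,0,-0.8,0,0,0],
    [0,0,-0.8,0,0,0],
    [0,0,-0.8,0,0,0],
    [0,0,-0.8,0,0,0],
    [0,0,-0.8,0,0,0],
    [0,0,-0.4,0,0,0],
    [0,0,0,0,0,0]
  ]
}}

```text
time_s: 11.7
ee_pos: [0.6094, -0.1353, 0.214]
ee_rot: [2.377, 2.048, 0.009]
wrist_force: [-0.3, -0.7, -0.0]
finger_gap: 0.0302
gripper_force: 30.0
```

{"op": "jog_arm", "data": {
  "motion": [
    [0.4,-0.1,0,0,0,0],
    [0.8,-0.2,0,0,0,0],
    [0.8,-0.2,0,0,0,0],
    [0.8,-0.2,0,0,0,0],
    [0.8,-0.2,0,0,0,0],
    [0.8,-0.2,0,0,0,0],
    [0.8,-0.2,0,0,0,0],
    [0.8,-0.2,0,0,0,0],
    [0.8,-0.2,0,0,0,0],
    [0.8,-0.2,0,0,0,0],
    [0.8,-0.2,0,0,0,0],
    [0.8,-0.2,0,0,0,0]
  ]
}}

```text
time_s: 12.7
ee_pos: [0.5785, 0.15, 0.2089]
ee_rot: [-2.377, -2.048, 0.003]
wrist_force: [0.5, -0.2, -0.7]
finger_gap: 0.0306
gripper_force: 30.0
```

{"op": "jog_arm", "data": {
  "motion": [
    [0.8,-0.2,0,0,0,0],
    [0.8,-0.2,0,0,0,0],
    [0.8,-0.2,0,0,0,0],
    [0.8,-0.2,0,0,0,0],
    [0.8,0,0,0,0,0],
    [0.35,0,0,0,0,0],
    [0,0,0,0,0,0],
    [0,0,0,0,0,0]
  ]
}}

```text
time_s: 13.37
ee_pos: [0.5751, 0.2805, 0.2099]
ee_rot: [-2.378, -2.051, 0.002]
wrist_force: [0.2, -0.6, 0.1]
finger_gap: 0.0301
gripper_force: 30.0
```

```bash
python3 -c "
from h import *
plan((.5758,.2812,.069),np.radians(-8.5),10)"
```

```text
t 13.4 pos [0.5751 0.2805 0.2099] n=10 j6->0.60 dyaw -0 row [0.003, 0.003, 0.47, -0.002, -0.0, 0.001]
```

{"op": "jog_arm", "data": {
  "motion": [
    [0.03,0.03,0.5,0,0,0],
    [0,0,0.6,0,0,0],
    [0,0,0.6,0,0,0],
    [0,0,0.6,0,0,0],
    [0,0,0.6,0,0,0],
    [0,0,0.6,0,0,0],
    [0,0,0.4,0,0,0],
    [0,0,0.4,0,0,0],
    [0,0,0.2,0,0,0],
    [0,0,0.1,0,0,0],
    [0,0,0,0,0,0],
    [0,0,0,0,0,0]
  ]
}}

```text
time_s: 14.37
ee_pos: [0.5775, 0.2818, 0.074]
ee_rot: [-2.38, -2.049, -0.005]
wrist_force: [0.3, -0.0, -0.4]
finger_gap: 0.0299
gripper_force: 30.0
```

{"op": "jog_arm", "data": {
  "motion": [
    [0,-0.03,0.13,0,0,0],
    [0,0,0,0,0,0],
    [0,0,0,0,0,0]
  ]
}}

```text
time_s: 14.62
ee_pos: [0.5761, 0.2822, 0.0697]
ee_rot: [-2.379, -2.05, -0.003]
wrist_force: [-0.2, -0.1, -0.4]
finger_gap: 0.0301
gripper_force: 30.0
```

{"op": "jog_arm", "data": {
  "motion": [
    [0,0,0,0,0,0],
    [0,0,0,0,0,0],
    [0,0,0,0,0,0],
    [0,0,0,0,0,0],
    [0,0,-0.3,0,0,0],
    [0,0,-0.6,0,0,0],
    [0,0,-0.9,0,0,0],
    [0,0,-0.9,0,0,0],
    [0,0,-0.9,0,0,0],
    [0,0,0,0,0,0],
    [0,0,0,0,0,0]
  ],
  "fingers": 60
}}

```text
time_s: 15.53
ee_pos: [0.5771, 0.2823, 0.1801]
ee_rot: [-2.38, -2.05, -0.01]
wrist_force: [-0.6, 0.8, -0.4]
finger_gap: 0.0604
gripper_force: 0.0
```

```bash
python3 -c "
from h import *
plan((.5931,.0074,.10),np.radians(18.7+90),22)
plan((.4321,-.0025,.10),np.radians(44.2+90),22)
W=np.load('W.npy')
for n,(u0,v0,u1,v1) in {'m1':(305,163,345,222),'m2':(300,245,358,302)}.items():
    S=W[v0:v1,u0:u1];k=(S[...,2]>.013)&(S[...,2]<.03);r=cv2.minAreaRect((S[k][:,:2]*1000).astype('f4'));print(n,k.sum(),r,S[k].mean(0))
"
```

```text
t 15.5 pos [0.5771 0.2823 0.1801] n=22 j6->1.26 dyaw -63 row [-0.327, 0.292, 0.121, 0.001, -0.004, 0.571] 
t 15.5 pos [0.5771 0.2823 0.1801] n=22 j6->0.79 dyaw -37 row [-0.493, -0.006, 0.12, 0.001, -0.003, 0.339] 
m1 767 ((594.326416015625, 9.356870651245117), (90.16413879394531, 35.68366241455078), 18.8652400970459) [0.59325665 0.00897664 0.01999837]
m2 798 ((431.2676696777344, -0.7806434631347656), (89.4584732055664, 35.075775146484375), 44.879150390625) [ 0.43099495 -0.00133096  0.01999702]
```

```bash
python3 -c "
from h import *
plan((.594,.0088,.12),np.radians(18.8+90),16)"
```

```text
t 15.5 pos [0.5771 0.2823 0.1801] n=16 j6->1.26 dyaw -63 row [-0.45, 0.397, 0.125, 0.001, -0.005, 0.784]
```

{"op": "jog_arm", "data": {
  "motion": [
    [-0.45,0.397,0.125,0.001,-0.005,0.784],
    [-0.45,0.397,0.125,0.001,-0.005,0.784],
    [-0.45,0.397,0.125,0.001,-0.005,0.784],
    [-0.45,0.397,0.125,0.001,-0.005,0.784],
    [-0.45,0.397,0.125,0.001,-0.005,0.784],
    [-0.45,0.397,0.125,0.001,-0.005,0.784],
    [-0.45,0.397,0.125,0.001,-0.005,0.784],
    [-0.45,0.397,0.125,0.001,-0.005,0.784],
    [-0.45,0.397,0.125,0.001,-0.005,0.784],
    [-0.45,0.397,0.125,0.001,-0.005,0.784],
    [-0.45,0.397,0.125,0.001,-0.005,0.784],
    [-0.45,0.397,0.125,0.001,-0.005,0.784]
  ]
}}

```text
time_s: 16.53
ee_pos: [0.6164, 0.0749, 0.1307]
ee_rot: [-3.002, -0.925, 0.01]
wrist_force: [0.5, 0.4, 0.8]
finger_gap: 0.0603
gripper_force: 0.0
```

{"op": "jog_arm", "data": {
  "motion": [
    [-0.45,0.397,0.125,0.001,-0.005,0.784],
    [-0.45,0.397,0.125,0.001,-0.005,0.784],
    [-0.45,0.397,0.125,0.001,-0.005,0.784],
    [-0.45,0.397,0.125,0.001,-0.005,0.784],
    [0,0,0,0,0,0],
    [0,0,0,0,0,0],
    [0,0,0,0,0,0]
  ],
  "fingers": 70
}}

```text
time_s: 17.12
ee_pos: [0.5928, 0.0089, 0.1172]
ee_rot: [3.099, 0.514, -0.009]
wrist_force: [-0.2, -0.5, -0.8]
finger_gap: 0.07
gripper_force: 0.0
```

```bash
python3 -c "
from h import *
plan((.594,.0088,.005),np.radians(18.8+90),10)"
```

```text
t 17.1 pos [0.5928 0.0089 0.1172] n=10 j6->1.26 dyaw -0 row [0.005, 0.002, 0.374, -0.0, 0.006, 0.001]
```

{"op": "jog_arm", "data": {
  "motion": [
    [0.04,0.02,0.5,0,0.03,0],
    [0,0,0.6,0,0.03,0],
    [0,0,0.6,0,0,0],
    [0,0,0.6,0,0,0],
    [0,0,0.6,0,0,0],
    [0,0,0.4,0,0,0],
    [0,0,0.25,0,0,0],
    [0,0,0.12,0,0,0],
    [0,0,0,0,0,0],
    [0,0,0,0,0,0]
  ]
}}

```text
time_s: 17.95
ee_pos: [0.5946, 0.0085, 0.008]
ee_rot: [3.099, 0.513, 0.002]
wrist_force: [0.7, 0.5, 0.4]
finger_gap: 0.0703
gripper_force: 0.0
```

{"op": "jog_arm", "data": {
  "motion": [
    [0,0,0,0,0,0],
    [0,0,0,0,0,0],
    [0,0,0,0,0,0],
    [0,0,0,0,0,0],
    [0,0,0,0,0,0],
    [0,0,0,0,0,0],
    [0,0,0,0,0,0]
  ],
  "fingers": 0
}}

```text
time_s: 18.53
ee_pos: [0.594, 0.0081, 0.0078]
ee_rot: [3.099, 0.512, 0.001]
wrist_force: [-0.8, -0.1, 1.1]
finger_gap: 0.0356
gripper_force: 30.0
```

{"op": "jog_arm", "data": {
  "motion": [
    [0,0,-0.4,0,0,0],
    [0,0,-0.8,0,0,0],
    [0,0,-0.8,0,0,0],
    [0,0,-0.8,0,0,0],
    [0,0,-0.6,0,0,0],
    [0,0,-0.3,0,0,0],
    [0,0,0,0,0,0]
  ]
}}

```text
time_s: 19.12
ee_pos: [0.5952, 0.0081, 0.1206]
ee_rot: [3.099, 0.512, 0.007]
wrist_force: [0.5, 0.3, 0.2]
finger_gap: 0.0358
gripper_force: 30.0
```

```bash
python3 -c "
from h import *
plan((.5809,-.3751,.12),np.radians(81.7),16)"
```

```text
t 19.1 pos [0.5952 0.0081 0.1206] n=16 j6->1.14 dyaw -27 row [-0.115, 0.798, 0.002, 0.001, -0.003, 0.338]
```

{"op": "jog_arm", "data": {
  "motion": [
    [-0.115,0.798,0.002,0.001,-0.003,0.338],
    [-0.115,0.798,0.002,0.001,-0.003,0.338],
    [-0.115,0.798,0.002,0.001,-0.003,0.338],
    [-0.115,0.798,0.002,0.001,-0.003,0.338],
    [-0.115,0.798,0.002,0.001,-0.003,0.338],
    [-0.115,0.798,0.002,0.001,-0.003,0.338],
    [-0.115,0.798,0.002,0.001,-0.003,0.338],
    [-0.115,0.798,0.002,0.001,-0.003,0.338],
    [-0.115,0.798,0.002,0.001,-0.003,0.338],
    [-0.115,0.798,0.002,0.001,-0.003,0.338],
    [-0.115,0.798,0.002,0.001,-0.003,0.338],
    [-0.115,0.798,0.002,0.001,-0.003,0.338]
  ]
}}

```text
time_s: 20.12
ee_pos: [0.5993, -0.2813, 0.1156]
ee_rot: [-3.14, 0.044, 0.01]
wrist_force: [0.2, -0.0, -0.9]
finger_gap: 0.0356
gripper_force: 30.0
```

{"op": "jog_arm", "data": {
  "motion": [
    [-0.115,0.798,0.002,0.001,-0.003,0.338],
    [-0.115,0.798,0.002,0.001,-0.003,0.338],
    [-0.115,0.798,0.002,0.001,-0.003,0.338],
    [-0.115,0.798,0.002,0.001,-0.003,0.338],
    [0,0,0,0,0,0],
    [0,0,0,0,0,0],
    [0,0,0,0,0,0]
  ]
}}

```text
time_s: 20.7
ee_pos: [0.5793, -0.3741, 0.116]
ee_rot: [-3.131, 0.226, 0.01]
wrist_force: [-0.1, 0.3, 0.0]
finger_gap: 0.0356
gripper_force: 30.0
```

```bash
python3 -c "
from h import *
plan((.5809,-.3751,.0115),np.radians(81.7),10)"
```

```text
t 20.7 pos [ 0.5793 -0.3741  0.116 ] n=10 j6->1.14 dyaw -0 row [0.007, 0.003, 0.348, -0.002, 0.008, 0.001]
```

{"op": "jog_arm", "data": {
  "motion": [
    [0.05,0.03,0.5,-0.01,0.04,0],
    [0.02,0,0.6,-0.01,0.04,0],
    [0,0,0.6,0,0,0],
    [0,0,0.6,0,0,0],
    [0,0,0.5,0,0,0],
    [0,0,0.35,0,0,0],
    [0,0,0.2,0,0,0],
    [0,0,0.1,0,0,0],
    [0,0,0,0,0,0],
    [0,0,0,0,0,0]
  ]
}}

```text
time_s: 21.53
ee_pos: [0.5825, -0.3764, 0.0148]
ee_rot: [3.131, -0.226, 0.006]
wrist_force: [-1.0, 0.4, 0.2]
finger_gap: 0.0357
gripper_force: 30.0
```

{"op": "jog_arm", "data": {
  "motion": [
    [0,0,0.06,0,0.03,0],
    [0,0,0.04,0,0,0],
    [0,0,0,0,0,0],
    [0,0,0,0,0,0]
  ]
}}

```text
time_s: 21.87
ee_pos: [0.582, -0.3765, 0.0114]
ee_rot: [3.131, -0.227, 0.009]
wrist_force: [-0.3, -0.6, -0.1]
finger_gap: 0.0355
gripper_force: 30.0
```

{"op": "jog_arm", "data": {
  "motion": [
    [0,0,0,0,0,0],
    [0,0,0,0,0,0],
    [0,0,0,0,0,0],
    [0,0,-0.3,0,0,0],
    [0,0,-0.6,0,0,0],
    [0,0,-0.9,0,0,0],
    [0,0,-0.9,0,0,0],
    [0,0,-0.9,0,0,0],
    [0,0,0,0,0,0],
    [0,0,0,0,0,0]
  ],
  "fingers": 50
}}

```text
time_s: 22.7
ee_pos: [0.5825, -0.3768, 0.122]
ee_rot: [3.129, -0.226, 0.015]
wrist_force: [-0.7, 0.5, -0.6]
finger_gap: 0.0502
gripper_force: 0.0
```

```bash
python3 -c "
from h import *
plan((.4311,-.0012,.14),np.radians(134.7),16)"
```

```text
t 22.7 pos [ 0.5825 -0.3768  0.122 ] n=16 j6->0.79 dyaw 53 row [-0.082, -0.87, -0.04, 0.006, -0.005, -0.662]
```

{"op": "jog_arm", "data": {
  "motion": [
    [-0.082,-0.87,-0.04,0.006,-0.005,-0.662],
    [-0.082,-0.87,-0.04,0.006,-0.005,-0.662],
    [-0.082,-0.87,-0.04,0.006,-0.005,-0.662],
    [-0.082,-0.87,-0.04,0.006,-0.005,-0.662],
    [-0.082,-0.87,-0.04,0.006,-0.005,-0.662],
    [-0.082,-0.87,-0.04,0.006,-0.005,-0.662],
    [-0.082,-0.87,-0.04,0.006,-0.005,-0.662],
    [-0.082,-0.87,-0.04,0.006,-0.005,-0.662],
    [-0.082,-0.87,-0.04,0.006,-0.005,-0.662],
    [-0.082,-0.87,-0.04,0.006,-0.005,-0.662],
    [-0.082,-0.87,-0.04,0.006,-0.005,-0.662],
    [-0.082,-0.87,-0.04,0.006,-0.005,-0.662]
  ]
}}

```text
time_s: 23.7
ee_pos: [0.4983, -0.0773, 0.1323]
ee_rot: [-3.019, -0.855, 0.004]
wrist_force: [-0.1, 0.1, -0.9]
finger_gap: 0.05
gripper_force: 0.0
```

{"op": "jog_arm", "data": {
  "motion": [
    [-0.082,-0.87,-0.04,0.006,-0.005,-0.662],
    [-0.082,-0.87,-0.04,0.006,-0.005,-0.662],
    [-0.082,-0.87,-0.04,0.006,-0.005,-0.662],
    [-0.082,-0.87,-0.04,0.006,-0.005,-0.662],
    [0,0,0,0,0,0],
    [0,0,0,0,0,0],
    [0,0,0,0,0,0]
  ],
  "fingers": 70
}}

```text
time_s: 24.28
ee_pos: [0.4304, -0.0009, 0.1383]
ee_rot: [-2.902, -1.192, 0.004]
wrist_force: [-0.0, -0.0, -0.1]
finger_gap: 0.07
gripper_force: 0.0
```

```bash
python3 -c "
from h import *
plan((.4311,-.0012,.0075),np.radians(134.7),10)
p,d=ctrl.read_camera('top'); cv2.imwrite('pics/t1.png',cv2.convertScaleAbs(cv2.resize(p[130:330,300:560,::-1],None,fx=3,fy=3),alpha=1.5))"
```

```text
t 24.3 pos [ 0.4304 -0.0009  0.1383] n=10 j6->0.79 dyaw 0 row [0.001, 0.003, 0.436, -0.005, 0.001, -0.0]
```

View pics/t1.png

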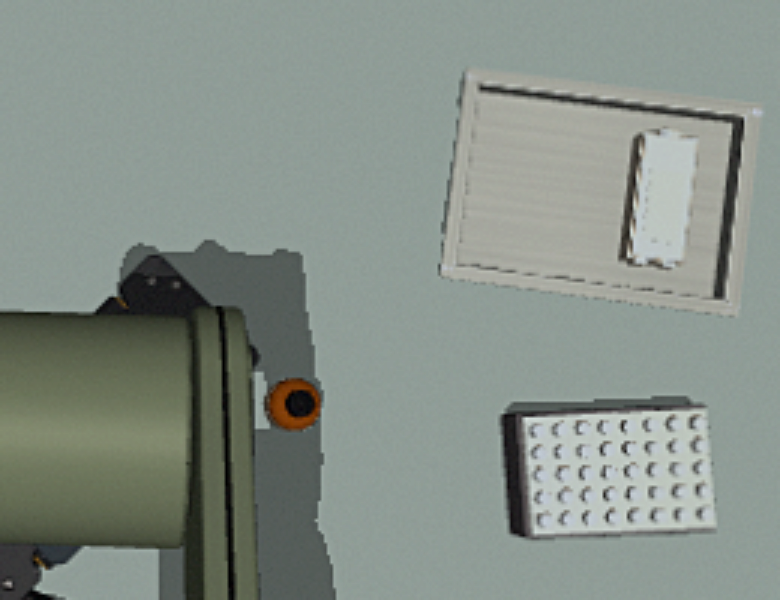

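Mailer 1 lies flat and aligned in the tray at (662,198). The oil bottle is untouched at (295,403). Next is mailer 2.

{"op": "jog_arm", "data": {
  "motion": [
    [0.02,0.02,0.5,-0.04,0,0],
    [0,0,0.6,0,0,0],
    [0,0,0.6,0,0,0],
    [0,0,0.6,0,0,0],
    [0,0,0.6,0,0,0],
    [0,0,0.6,0,0,0],
    [0,0,0.4,0,0,0],
    [0,0,0.2,0,0,0],
    [0,0,0.15,0,0,0],
    [0,0,0.05,0,0,0],
    [0,0,0,0,0,0]
  ]
}}

```text
time_s: 25.25
ee_pos: [0.4312, -0.0008, 0.0097]
ee_rot: [-2.905, -1.193, 0.001]
wrist_force: [0.1, 0.1, -0.2]
finger_gap: 0.0699
gripper_force: 0.0
```

{"op": "jog_arm", "data": {
  "motion": [
    [0,0,0,0,0,0],
    [0,0,0,0,0,0],
    [0,0,0,0,0,0],
    [0,0,0,0,0,0],
    [0,0,0,0,0,0],
    [0,0,0,0,0,0],
    [0,0,0,0,0,0]
  ],
  "fingers": 0
}}

```text
time_s: 25.83
ee_pos: [0.431, -0.0006, 0.0099]
ee_rot: [-2.905, -1.194, 0.001]
wrist_force: [-0.6, 0.3, 1.7]
finger_gap: 0.0356
gripper_force: 30.0
```

{"op": "jog_arm", "data": {
  "motion": [
    [0,0,-0.4,0,0,0],
    [0,0,-0.8,0,0,0],
    [0,0,-0.8,0,0,0],
    [0,0,-0.8,0,0,0],
    [0,0,-0.8,0,0,0],
    [0,0,-0.4,0,0,0],
    [0,0,0,0,0,0]
  ]
}}

```text
time_s: 26.42
ee_pos: [0.4328, -0.0006, 0.1322]
ee_rot: [2.904, 1.194, 0.007]
wrist_force: [0.1, -0.1, -0.2]
finger_gap: 0.0357
gripper_force: 30.0
```

```bash
python3 -c "
from h import *
plan((.5925,-.2959,.12),np.radians(81.7),14)"
```

```text
t 26.4 pos [ 0.4328 -0.0006  0.1322] n=14 j6->1.25 dyaw -53 row [0.12, 0.82, 0.03, 0.001, -0.004, 0.757]
```

{"op": "jog_arm", "data": {
  "motion": [
    [0.12,0.82,0.03,0.001,-0.004,0.757],
    [0.12,0.82,0.03,0.001,-0.004,0.757],
    [0.12,0.82,0.03,0.001,-0.004,0.757],
    [0.12,0.82,0.03,0.001,-0.004,0.757],
    [0.12,0.82,0.03,0.001,-0.004,0.757],
    [0.12,0.82,0.03,0.001,-0.004,0.757],
    [0.12,0.82,0.03,0.001,-0.004,0.757],
    [0.12,0.82,0.03,0.001,-0.004,0.757],
    [0.12,0.82,0.03,0.001,-0.004,0.757],
    [0.12,0.82,0.03,0.001,-0.004,0.757],
    [0.12,0.82,0.03,0.001,-0.004,0.757],
    [0.12,0.82,0.03,0.001,-0.004,0.757]
  ]
}}

```text
time_s: 27.42
ee_pos: [0.5855, -0.2473, 0.1162]
ee_rot: [-3.14, 0.025, 0.013]
wrist_force: [0.5, -0.7, -0.3]
finger_gap: 0.0355
gripper_force: 30.0
```

{"op": "jog_arm", "data": {
  "motion": [
    [0.12,0.82,0.03,0.001,-0.004,0.757],
    [0.12,0.82,0.03,0.001,-0.004,0.757],
    [0,0,0,0,0,0],
    [0,0,0,0,0,0],
    [0,0,0,0,0,0]
  ]
}}

```text
time_s: 27.83
ee_pos: [0.5899, -0.2953, 0.115]
ee_rot: [-3.132, 0.227, 0.014]
wrist_force: [-0.4, -0.6, -0.5]
finger_gap: 0.0355
gripper_force: 30.0
```

```bash
python3 -c "
from h import *
plan((.5925,-.2959,.0135),np.radians(81.7),10)"
```

```text
t 27.8 pos [ 0.5899 -0.2953  0.115 ] n=10 j6->1.25 dyaw -0 row [0.01, 0.001, 0.338, -0.001, 0.01, 0.0]
```

Total z is 3.38. I'll do all but the last bit and correct the tilt.

{"op": "jog_arm", "data": {
  "motion": [
    [0.05,0,0.5,0,0.05,0],
    [0.04,0,0.6,0,0.05,0],
    [0,0,0.6,0,0,0],
    [0,0,0.6,0,0,0],
    [0,0,0.45,0,0,0],
    [0,0,0.3,0,0,0],
    [0,0,0.2,0,0,0],
    [0,0,0.08,0,0,0],
    [0,0,0,0,0,0],
    [0,0,0,0,0,0]
  ]
}}

```text
time_s: 28.67
ee_pos: [0.5939, -0.2965, 0.0174]
ee_rot: [3.132, -0.227, 0.006]
wrist_force: [0.3, -0.8, -0.3]
finger_gap: 0.0358
gripper_force: 30.0
```

{"op": "jog_arm", "data": {
  "motion": [
    [0,0,0.08,0,0.02,0],
    [0,0,0.05,0,0,0],
    [0,0,0,0,0,0],
    [0,0,0,0,0,0]
  ]
}}

```text
time_s: 29.0
ee_pos: [0.5937, -0.2966, 0.0131]
ee_rot: [3.132, -0.227, 0.008]
wrist_force: [0.7, 0.7, -0.4]
finger_gap: 0.0357
gripper_force: 30.0
```

{"op": "jog_arm", "data": {
  "motion": [
    [0,0,0,0,0,0],
    [0,0,0,0,0,0],
    [0,0,0,0,0,0],
    [0,0,-0.3,0,0,0],
    [0,0,-0.6,0,0,0],
    [0,0,-0.9,0,0,0],
    [0,0,-0.9,0,0,0],
    [0,0,-0.9,0,0,0],
    [0,0,0,0,0,0],
    [0,0,0,0,0,0]
  ],
  "fingers": 50
}}

```text
time_s: 29.83
ee_pos: [0.594, -0.2969, 0.1234]
ee_rot: [3.131, -0.227, 0.014]
wrist_force: [-0.5, 1.1, -0.8]
finger_gap: 0.0504
gripper_force: 0.0
```

```bash
python3 -c "
from h import *
plan((.5987,.1329,.12),np.radians(44.1+90),18)"
```

```text
t 29.8 pos [ 0.594  -0.2969  0.1234] n=18 j6->1.02 dyaw 52 row [0.242, -0.788, 0.006, 0.004, -0.005, -0.582]
```

{"op": "jog_arm", "data": {
  "motion": [
    [0.242,-0.788,0.006,0.004,-0.005,-0.582],
    [0.242,-0.788,0.006,0.004,-0.005,-0.582],
    [0.242,-0.788,0.006,0.004,-0.005,-0.582],
    [0.242,-0.788,0.006,0.004,-0.005,-0.582],
    [0.242,-0.788,0.006,0.004,-0.005,-0.582],
    [0.242,-0.788,0.006,0.004,-0.005,-0.582],
    [0.242,-0.788,0.006,0.004,-0.005,-0.582],
    [0.242,-0.788,0.006,0.004,-0.005,-0.582],
    [0.242,-0.788,0.006,0.004,-0.005,-0.582],
    [0.242,-0.788,0.006,0.004,-0.005,-0.582],
    [0.242,-0.788,0.006,0.004,-0.005,-0.582],
    [0.242,-0.788,0.006,0.004,-0.005,-0.582]
  ]
}}

```text
time_s: 30.83
ee_pos: [0.6395, -0.0068, 0.1173]
ee_rot: [-3.053, -0.726, 0.006]
wrist_force: [-0.6, -0.5, 0.6]
finger_gap: 0.0501
gripper_force: 0.0
```

{"op": "jog_arm", "data": {
  "motion": [
    [0.242,-0.788,0.006,0.004,-0.005,-0.582],
    [0.242,-0.788,0.006,0.004,-0.005,-0.582],
    [0.242,-0.788,0.006,0.004,-0.005,-0.582],
    [0.242,-0.788,0.006,0.004,-0.005,-0.582],
    [0.242,-0.788,0.006,0.004,-0.005,-0.582],
    [0.242,-0.788,0.006,0.004,-0.005,-0.582],
    [0,0,0,0,0,0],
    [0,0,0,0,0,0],
    [0,0,0,0,0,0]
  ]
}}

```text
time_s: 31.58
ee_pos: [0.5974, 0.133, 0.1175]
ee_rot: [-2.909, -1.177, 0.008]
wrist_force: [0.1, 0.2, 0.3]
finger_gap: 0.0501
gripper_force: 0.0
```

```bash
python3 -c "
from h import *
plan((.5987,.1329,.004),np.radians(134.1),10)"
```

```text
t 31.6 pos [0.5974 0.133  0.1175] n=10 j6->1.02 dyaw 0 row [0.004, 0.004, 0.378, -0.006, 0.004, -0.001]
```

{"op": "jog_arm", "data": {
  "motion": [
    [0.04,0.03,0.5,-0.06,0.04,0],
    [0,0,0.6,0,0,0],
    [0,0,0.6,0,0,0],
    [0,0,0.6,0,0,0],
    [0,0,0.5,0,0,0],
    [0,0,0.4,0,0,0],
    [0,0,0.25,0,0,0],
    [0,0,0.15,0,0,0],
    [0,0,0.05,0,0,0],
    [0,0,0,0,0,0],
    [0,0,0,0,0,0]
  ]
}}

```text
time_s: 32.5
ee_pos: [0.5999, 0.1337, 0.0095]
ee_rot: [-2.912, -1.178, -0.004]
wrist_force: [-0.0, 0.2, 0.7]
finger_gap: 0.0502
gripper_force: 0.0
```

{"op": "jog_arm", "data": {
  "motion": [
    [0,0,0.1,0,0,0],
    [0,0,0.08,0,0,0],
    [0,0,0,0,0,0],
    [0,0,0,0,0,0]
  ]
}}

```text
time_s: 32.83
ee_pos: [0.5992, 0.1338, 0.0034]
ee_rot: [-2.912, -1.179, -0.002]
wrist_force: [-0.0, 0.4, -0.1]
finger_gap: 0.0498
gripper_force: 0.0
```

{"op": "jog_arm", "data": {
  "motion": [
    [0,0,0,0,0,0],
    [0,0,0,0,0,0],
    [0,0,0,0,0,0],
    [0,0,0,0,0,0],
    [0,0,0,0,0,0],
    [0,0,0,0,0,0],
    [0,0,0,0,0,0]
  ],
  "fingers": 0
}}

```text
time_s: 33.42
ee_pos: [0.5993, 0.1338, 0.0034]
ee_rot: [-2.912, -1.179, -0.002]
wrist_force: [1.2, 0.1, 0.4]
finger_gap: 0.0126
gripper_force: 30.0
```

{"op": "jog_arm", "data": {
  "motion": [
    [0,0,-0.4,0,0,0],
    [0,0,-0.8,0,0,0],
    [0,0,-0.9,0,0,0],
    [0,0,-0.9,0,0,0],
    [0,0,-0.9,0,0,0],
    [0,0,-0.9,0,0,0],
    [0,0,-0.9,0,0,0],
    [0,0,-0.6,0,0,0],
    [0,0,-0.3,0,0,0],
    [0,0,0,0,0,0]
  ]
}}

```text
time_s: 34.25
ee_pos: [0.6002, 0.1338, 0.2045]
ee_rot: [2.911, 1.179, 0.011]
wrist_force: [0.7, 0.3, -1.0]
finger_gap: 0.0128
gripper_force: 30.0
```

```bash
python3 -c "
from h import *
plan((.394,.327,.2),None,12)
p,d=ctrl.read_camera('side'); cv2.imwrite('pics/s1.png',cv2.convertScaleAbs(p[:,:,::-1],alpha=1.4))"
```

```text
t 34.2 pos [0.6002 0.1338 0.2045] n=12 j6->1.49 dyaw 0 row [-0.038, -0.784, 0.011, 0.003, -0.006, 0.0]
```

View pics/s1.png

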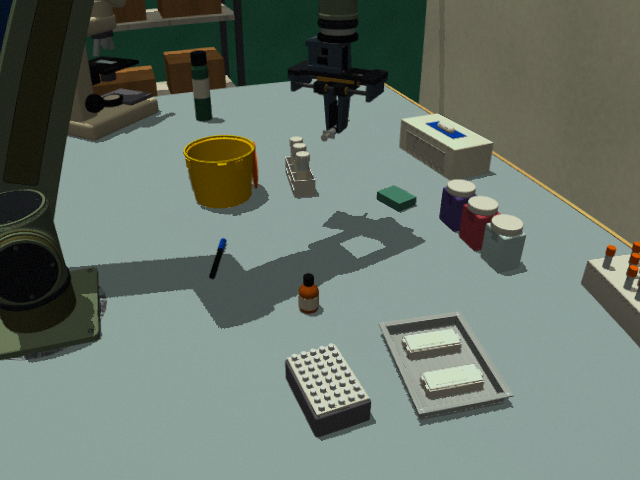

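Both mailers are flat in the tray at (432,341) and (452,378). Three containers stand in the rack at (300,160), and the syringe is held at (330,128). Next I take it to the bin.

{"op": "jog_arm", "data": {
  "motion": [
    [-0.038,-0.784,0.011,0.003,-0.006,0],
    [-0.038,-0.784,0.011,0.003,-0.006,0],
    [-0.038,-0.784,0.011,0.003,-0.006,0],
    [-0.038,-0.784,0.011,0.003,-0.006,0],
    [-0.038,-0.784,0.011,0.003,-0.006,0],
    [-0.038,-0.784,0.011,0.003,-0.006,0],
    [-0.038,-0.784,0.011,0.003,-0.006,0],
    [-0.038,-0.784,0.011,0.003,-0.006,0],
    [-0.038,-0.784,0.011,0.003,-0.006,0],
    [-0.038,-0.784,0.011,0.003,-0.006,0],
    [-0.038,-0.784,0.011,0.003,-0.006,0],
    [-0.038,-0.784,0.011,0.003,-0.006,0]
  ]
}}

```text
time_s: 35.3
ee_pos: [0.391, 0.3267, 0.1959]
ee_rot: [2.912, 1.179, -0.015]
wrist_force: [-0.4, 0.2, -0.6]
finger_gap: 0.0128
gripper_force: 30.0
```

{"op": "jog_arm", "data": {
  "motion": [
    [0,0,0,0,0,0],
    [0,0,0,0,0,0],
    [0,0,0.5,0,0,0],
    [0,0,0.6,0,0,0],
    [0,0,0.6,0,0,0],
    [0,0,0.6,0,0,0],
    [0,0,0.3,0,0,0],
    [0,0,0.1,0,0,0],
    [0,0,0,0,0,0],
    [0,0,0,0,0,0]
  ]
}}

```text
time_s: 36.13
ee_pos: [0.3931, 0.3268, 0.1173]
ee_rot: [-2.911, -1.178, 0.007]
wrist_force: [-0.1, 0.4, -0.2]
finger_gap: 0.0127
gripper_force: 30.0
```

{"op": "jog_arm", "data": {
  "motion": [
    [0,0,0.3,0,0,0],
    [0,0,0.4,0,0,0],
    [0,0,0.2,0,0,0],
    [0,0,0,0,0,0],
    [0,0,0,0,0,0]
  ]
}}

```text
time_s: 36.55
ee_pos: [0.3923, 0.3267, 0.0898]
ee_rot: [-2.911, -1.179, 0.009]
wrist_force: [-0.1, 0.6, 0.4]
finger_gap: 0.0126
gripper_force: 30.0
```

{"op": "jog_arm", "data": {
  "motion": [
    [0,0,0,0,0,0],
    [0,0,0,0,0,0],
    [0,0,0,0,0,0],
    [0,0,0,0,0,0],
    [0,0,0,0,0,0],
    [0,0,-0.5,0,0,0],
    [0,0,-0.9,0,0,0],
    [0,0,-0.9,0,0,0],
    [0,0,-0.9,0,0,0],
    [0,0,-0.9,0,0,0],
    [0,0,-0.9,0,0,0],
    [0,0,-0.5,0,0,0]
  ],
  "fingers": 40
}}

```text
time_s: 37.55
ee_pos: [0.394, 0.3276, 0.2583]
ee_rot: [-2.91, -1.178, 0.001]
wrist_force: [1.0, 0.8, 0.2]
finger_gap: 0.0401
gripper_force: 0.0
```

{"op": "jog_arm", "data": {
  "motion": [
    [0.8,0,-0.2,0,0,0],
    [0.8,0,-0.2,0,0,0],
    [0.8,0,-0.2,0,0,0],
    [0.8,0,-0.2,0,0,0],
    [0.8,0,-0.2,0,0,0],
    [0.8,0,-0.2,0,0,0],
    [0.8,0,-0.2,0,0,0],
    [0.8,0,0,0,0,0],
    [0.5,0,0,0,0,0],
    [0,0,0,0,0,0],
    [0,0,0,0,0,0]
  ]
}}

```text
time_s: 38.47
ee_pos: [0.542, 0.4709, 0.2947]
ee_rot: [-2.912, -1.179, 0.012]
wrist_force: [-1.0, 0.4, -0.1]
finger_gap: 0.0401
gripper_force: 0.0
```

```bash
python3 -c "
from h import *
p,d=ctrl.read_camera('top'); cv2.imwrite('pics/f1.png',cv2.convertScaleAbs(p[:,:,::-1],alpha=1.5));print(ctrl.state()['ee_pos'])"
```

```text
[0.54161143 0.47050621 0.29533694]
```

View pics/f1.png

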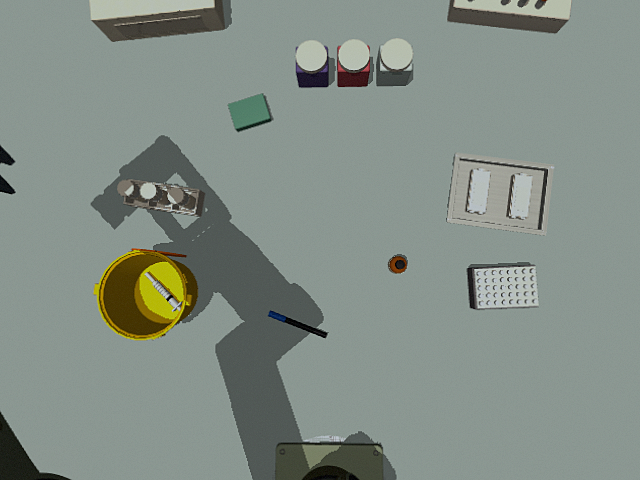

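The syringe lies in the bin at (163,291). The three containers stand in the rack at (125,188), (148,190) and (177,194), and the mailers are flat in the tray at (480,190) and (521,196). The oil bottle is still in place at (398,264), so I'm handing in.

```bash
python3 -c "
from rig import ctrl
print(ctrl.hand_in())"
```

```text
the job is handed in; nothing more can be done
None
```

Job handed in at about 38 s: the last picture shows both containers upright in the rack's end cells, both mailers flat side by side in the tray, the syringe in the sharps bin, and the racked container and oil bottle still in place.

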